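# Present a bench chisel for edge inspection

## Task

Pull the red-handled chisel out of the leaning rack, against the spring clip that holds it, turn it until it lies about level, and hold it there still in the gripper with its cutting edge over the middle of the white tile and the whole chisel at least 10 cm above the bench, so that the edge can be inspected. Do not put it down or let go: the job finishes while you are holding it. Do not drop it or let it touch the bench or the tile on the way, and leave the other two chisels in the rack and everything else on the bench where it is.

Things in the scene. Friction and masses are not known exactly. Their poses are not given: they have to be found in the camera images.
- red_chisel: Chisel to present, 194 mm long, about 0.2 kg. Origin: on its long axis at the underside of the 28 mm brass bolster, which rests on the rack's seat. z runs towards the butt: ferrule to 16 mm, square red handle 26 x 26 mm from z = 16 to 114 mm (flats face x and y), butt cap to 118 mm. In the rack it leans 0.35 rad from vertical, butt towards the rack's -x (the robot); its y is the rack's y.
- edge (a point): Middle of the red chisel's cutting edge, at z = -76 mm in the chisel's frame. Below the bolster comes an 8 mm shank, then 45 degree shoulders from z = -7 mm widening to the steel blade, 18 mm wide (along y) and 5 mm thick (along x), down to this edge.
- handle (a point): Middle of the red chisel's handle, at z = 65 mm in the chisel's frame, a good place to grip; about 153 mm above the bench in the rack. The chisel balances about z = 30 mm.
- rack: Fixed sloped wooden rack; origin on the bench under its middle, z up. Base 130 x 310 x 12 mm; leaning block 52 mm deep, 290 mm wide along y. Three sockets at y = -100, 0, 100 mm, chisels in any order. Seats lie at x = -29 mm, 92 mm above the bench; sockets run along the axis leaning 0.35 rad from vertical, top towards -x.
- socket1 (a point): Centre of the middle socket's seat in the rack. Draw a chisel straight out along the leaning axis (its own +z); after 80 mm it is clear. Two sprung rollers close round the shank above the blade's shoulders: the blade breaks free with a pull of 10 to 15 N some 5 to 10 mm up, then only light friction.
- blue_chisel: Chisel of the same shape and size with a blue handle, in another socket; stays there.
- yellow_chisel: Chisel of the same shape and size with a yellow handle, in another socket; stays there.
- tile: White ceramic inspection tile, 160 x 160 x 8 mm, fixed on the bench; origin at the centre of its underside.
- mallet: Wooden mallet lying on the bench: head 60 x 110 x 60 mm around x = -20 mm, handle 32 mm thick reaching to x = -240 mm in its frame; origin on the bench.
- square: Try square lying flat: wooden stock 22 x 120 x 16 mm at the origin, steel blade 150 mm along its x; origin on the bench.
- glue: White glue bottle with an orange cap, 56 mm across and 120 mm tall; origin under its middle.
- jar: Small glass jar with a steel lid, 60 mm across and 75 mm tall; origin under its middle.
- tape: Roll of blue tape lying flat, 90 mm across, 25 mm tall; origin under its middle.
- offcut: Pale wood offcut, 130 x 45 x 28 mm; origin under its middle.
There are look-alikes about, which are no part of the job. Leave any blue or turquoise look-alike of the jar alone.

How it is judged (in metres and radians):
On the way:
1. the red chisel is drawn clear of the rack and held up by the gripper (contact force between red_chisel and rack below 0.1 N and z of edge in the frame of rack above 0.085 m and contact force between red_chisel and the fingers above 1 N), for 0.2 s.
At the end, for the whole second after the job is handed in: Red chisel held still by the fingers alone, within 25 degrees of level, middle of its edge within 60 mm sideways of the tile centre, edge and handle middle 100 mm or more above the bench; other chisels within 20 mm and loose things within 30 mm of their starts (angle between red_chisel's own z axis and vertical between 1.13446 and 2.00713 rad and horizontal distance between edge and tile below 0.06 m and height (world z) of each of edge, handle above 0.1 m and contact force between red_chisel and the fingers above 1 N and contact force between red_chisel and rack below 0.1 N and contact force between red_chisel and tile below 0.1 N and contact force between red_chisel and blue_chisel below 0.1 N and contact force between red_chisel and yellow_chisel below 0.1 N and contact force between red_chisel and mallet below 0.1 N and contact force between red_chisel and square below 0.1 N and contact force between red_chisel and glue below 0.1 N and contact force between red_chisel and jar below 0.1 N and contact force between red_chisel and tape below 0.1 N and contact force between red_chisel and offcut below 0.1 N and linear speed of red_chisel below 0.03 m/s and angular speed of red_chisel below 0.2 rad/s and distance of each of blue_chisel, yellow_chisel from where it was at the start of the episode below 0.02 m and distance of each of mallet, square, glue, jar, tape, offcut from where it was at the start of the episode below 0.03 m); the arm keeps its last pose, push and grip.
It fails at once if the red chisel touches the bench or the tile (height (world z) of edge below 0.012 m or height (world z) of handle below 0.03 m or contact force between red_chisel and tile above 0.3 N).
It fails at once if another chisel is pulled out of place (distance of any of blue_chisel, yellow_chisel from where it was at the start of the episode above 0.02 m).
It fails at once if something else on the bench is shifted (distance of any of mallet, square, glue, jar, tape, offcut from where it was at the start of the episode above 0.03 m).
It also fails if it takes over 38 s, if anything falls off the work surface, if the arm or the gripper's body presses on something with over 40 N, if the wrist force passes 120 N, or if a joint passes its speed limit or range.

## Robot

A 6-joint arm with a two-finger parallel gripper is mounted at the origin on the work surface. World frame = base frame: x ahead of the robot, y to its left, z up, the work surface at z = 0. Lengths are in m, angles in degrees, forces in N, time in s.
With the tool pointing down it reaches from about 0.4 to 0.825 m from the base axis. Payload 7 kg.
Tool frame: the origin (TCP) lies midway between the tips of the shut fingers; the grasp point (between the pads) lies 19 mm behind it; x points along the fingers, z is the direction in which the jaws open and shut, and the axes are right-handed (so a half turn about x gives the same grasp; the last joint's range is limited). The gripper opens to 88 mm and grips with 3 to 60 N. Pads are 19 mm wide; open, the fingers measure 130 mm over their backs; the gripper's body (78 mm by 193 mm) begins 47 mm behind the grasp point.
Start: joints at [-54.139, 20.546, 0.682, 0, -70.136, -16.507], TCP at [0.224, -0.637, 0.188] pointing down, gripper open.
Joint ranges: [-176.03, 176.03], [-82.01, 121.73], [-58.28, 71.71], [-173.87, 95.51], [-174.79, -0.11], [-173.66, 173.66]. Speed limits (degrees/s): [136.94, 136.94, 172.46, 180, 180, 180].

## Interface

Orientations are given as [roll, pitch, yaw] about the fixed x, y, z axes, in that order (R = Rz(yaw) Ry(pitch) Rx(roll)).
In Python, from plant import ctrl gives the robot as it stands. The module is installed in compiled form; this text tells all that it offers.
- The arm moves only by the tool servo_tool, never from a script. Its argument "deltas" is a list of rows, each a list of 3 entries, a list of its own where there are three numbers: the turn, a rotation vector about the tool's x, y, z in degrees, then the shift along the tool's x, y, z in cm, then the finger opening in cm, from 0 to 8.76. A call has 1 to 5 rows; each row is the pose to reach, as a shift and turn from the pose measured when the call began, along the tool's axes at that moment; what a row does not reach only later rows make up. A row lasts 1/10 s, in which the tool goes at most 50 mm and 8.59 degrees, less where a joint would pass 70% of its speed; a pose out of reach is approached as far as the arm can. A call with a gripper value outside its range is refused whole. The fingers move at their own pace and stop on an object; the grip force is fixed at half the most. Time passes only in rows, so rows that repeat a pose let the fingers close. It gives the time, the measured TCP pose, the force and the opening at its end, in the units of the state.
- ctrl.get_obs(): the state, without advancing time (a new reading comes with each control period).
- ctrl.snapshot(name): name is "scene" or "top" or "wrist"; returns a dict with "image" (400x640x3 uint8, red, green, blue), "vertical_fov" (degrees; the focal length in pixels is half the picture's height over the tangent of half this angle, whatever the lens; pixels are square), "cx", "cy" (the principal point, pixels), "rvec" (rotation vector, rad) and "tvec" (3), from world to camera coordinates, as OpenCV has them. Camera axes: x right, y down, z forward; pixel columns grow to the right and rows downward; lengths in m; the calibration is good to about 2 mm. A picture is of the moment at which its call begins. There is no depth.
- ctrl.close_job(): hands the job in, once; it reports no verdict.
The state is a dict: "clock": time; "joint_pos": joint angles; "qvel": joint speeds; "tau": joint torques, N m; "tool_pos": TCP position; "orientation": TCP orientation; "force": force on the tool from outside, world axes, zero at the start; "moment": the same for the moment, N m; "opening": finger opening in m.
Only numpy, scipy, OpenCV 4.12 (cv2) and the standard library are available. Lean on these libraries where they do the work, as an engineer would, in place of code of your own. Each camera call takes 0.05 s, during which the arm holds its last target. There are 200 camera calls.

## Working session

There is one attempt and no reset: what is moved stays moved. The work goes in short steps, Python scripts to look and compute and a tool call to move; the robot and the scene stay as the last step left them, time stands still between calls to the robot, and variables do not carry over. Pictures are saved under pics/ and viewed, on a budget of 10 in all, crops included, one or two more only if the job needs it, and the job is handed in when it is done.

Besides the shell and the picture viewer there is one more tool, called after "Call:" as name(argument=value, ...) on one line, values as JSON. servo_tool: Moves the arm, as the interface text tells. Its arguments: {"type":"object","properties":{"deltas":{"type":"array","items":{"type":"array"}}},"required":["deltas"]}

```bash
mkdir -p pics; cat > h.py <<'E'
import numpy as np, cv2, pickle
from scipy.spatial.transform import Rotation as R
from plant import ctrl
def snap(n,f):
    s=ctrl.snapshot(n); cv2.imwrite(f'pics/{f}.png',s['image'][...,::-1]); pickle.dump(s,open(f'pics/{f}.pkl','wb')); return s
def load(f): return pickle.load(open(f'pics/{f}.pkl','rb'))
def K(s):
    f=200/np.tan(np.radians(s['vertical_fov'])/2); return np.array([[f,0,s['cx']],[0,f,s['cy']],[0,0,1]])
def ray(s,u,v):
    M=cv2.Rodrigues(np.array(s['rvec'],float))[0]; t=np.array(s['tvec'],float)
    d=M.T@np.linalg.inv(K(s))@[u,v,1]; return -M.T@t, d/np.linalg.norm(d)
def plane(s,u,v,z):
    o,d=ray(s,u,v); return o+d*(z-o[2])/d[2]
def tri(rs):
    A=np.zeros((3,3));b=np.zeros(3)
    for o,d in rs:
        P=np.eye(3)-np.outer(d,d);A+=P;b+=P@o
    p=np.linalg.solve(A,b); return p,[np.linalg.norm((np.eye(3)-np.outer(d,d))@(p-o)) for o,d in rs]
def proj(s,p): return cv2.projectPoints(np.array(p,float).reshape(-1,3),np.array(s['rvec'],float),np.array(s['tvec'],float),K(s),None)[0].reshape(-1,2)
def tool():
    o=ctrl.get_obs(); return np.array(o['tool_pos']),R.from_euler('xyz',o['orientation'],degrees=True),o
E
python3 - <<'E'
from h import *
print(ctrl.get_obs())
a=[snap(n,n+'0') for n in('scene','top','wrist')]
for s in a: print(s['vertical_fov'],s['cx'],s['cy'],s['rvec'],s['tvec'])
E
```

```text
{'clock': 0.0, 'joint_pos': array([-5.41399271e+01,  2.05900057e+01,  6.32189612e-01, -1.78172393e-02,
       -7.01350409e+01, -1.65084198e+01]), 'qvel': array([-0.02037705, -0.05507185,  0.02988259,  0.01125155, -0.03149466,
        0.02573064]), 'tau': array([ 2.95079924e-03, -5.82727003e+01,  2.93050271e+01,  6.99695706e+00,
        6.76034237e-03, -1.33993481e-04]), 'tool_pos': array([ 0.22345632, -0.63634908,  0.18663408]), 'orientation': array([  6.28484448,  89.905644  , 115.63042964]), 'force': array([ 0.35430665, -0.93924557,  1.18824562]), 'moment': array([0.04023999, 0.00509069, 0.03171349]), 'opening': 0.08733365224517198}
47.90882688441805 317.72920618957454 194.9219119776025 [ 0.69398105  2.48130147 -1.35039011] [ 0.48916795 -0.05571371  1.74915445]
43.26735119020354 318.0006762912962 196.68957197726954 [ 2.20209887 -2.16738343  0.08835513] [0.00427501 0.54023848 1.78121466]
68.92688583689342 314.7222667081205 196.43915051318012 [-1.69898273 -2.39444408 -0.37994325] [ 0.67437675 -0.03937281  0.39191978]
```

View pics/scene0.png

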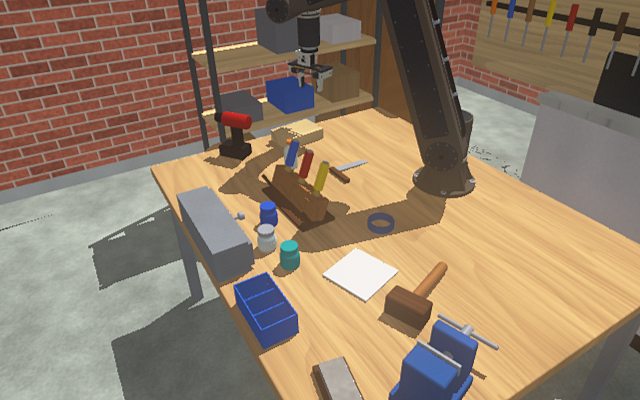

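View pics/top0.png

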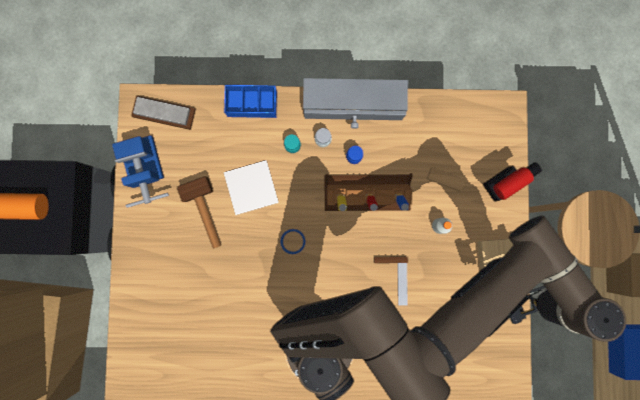

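Could be taken for the red chisel:
- the rack's middle handle, scene (306,163) / top (372,203)
- the red drill, scene (235,118) / top (515,182)
- the wall tool, scene (572,17)

I choose the one in the rack, and will check it in a close crop while measuring.

```bash
python3 - <<'E'
from h import *
a,b=load('scene0'),load('top0')
def mask(s,col,box):
    h=cv2.cvtColor(s['image'],cv2.COLOR_RGB2HSV).astype(int); H,S,V=h[...,0],h[...,1],h[...,2]
    m={'red':((H<6)|(H>172))&(S>150)&(V>70),'yellow':(H>20)&(H<33)&(S>150)&(V>90),'blue':(H>100)&(H<125)&(S>120)&(V>60),'white':(S<25)&(V>200)}[col]
    z=np.zeros_like(m);x0,y0,x1,y1=box;z[y0:y1,x0:x1]=m[y0:y1,x0:x1];return z.astype(np.uint8)
for col in('red','yellow','blue'):
    for n,s,box in(('scene',a,(275,130,335,200)),('top',b,(325,175,412,212))):
        ys,xs=np.nonzero(mask(s,col,box)); 
        print(col,n,len(xs),xs.mean(),ys.mean(),xs.min(),xs.max(),ys.min(),ys.max(), cv2.minAreaRect(np.c_[xs,ys].astype(np.float32)))
P=[]
for s,box in((a,(310,240,410,310)),(b,(215,150,285,220))):
    m=mask(s,'white',box); c=max(cv2.findContours(m,0,2)[0],key=cv2.contourArea)
    q=cv2.approxPolyDP(c,6,True)[:,0]; M=cv2.moments(c); ct=(M['m10']/M['m00'],M['m01']/M['m00'])
    print('tile',ct,plane(s,*ct,.008),[plane(s,*p,.008)[:2].round(3) for p in q]); P.append(ray(s,*ct))
print('tile tri',tri(P))
# rack base outline in top at z=.012
for p in((325,176),(411,176),(411,210),(325,210)): print(p,plane(b,*p,.012).round(3))
im=np.vstack([cv2.resize(a['image'][125:235,255:345],None,fx=5,fy=5,interpolation=2)[:, :450]])
c1=cv2.resize(a['image'][130:230,255:345],(450,500),interpolation=2);c2=cv2.resize(b['image'][170:220,322:417],(760//2*1,200),interpolation=2)
cv2.imwrite('pics/crop1.png',np.hstack([c1,np.vstack([c2,np.zeros((300,380,3),np.uint8)])])[...,::-1][:,:800])
E
```

```text
red scene 201 305.81094527363183 164.49751243781094 299 313 151 177 ((305.8490295410156, 164.52830505371094), (7.966911792755127, 26.09850311279297), 15.945395469665527)
red top 72 370.90277777777777 200.375 367 376 196 208 ((371.1999816894531, 201.1000213623047), (11.700427055358887, 8.538147926330566), 71.56504821777344)
yellow scene 255 320.7294117647059 176.71372549019608 313 329 162 191 ((320.69635009765625, 176.71194458007812), (9.317172050476074, 28.325862884521484), 16.927513122558594)
yellow top 80 341.0625 199.975 337 346 195 209 ((341.4499816894531, 201.64999389648438), (13.57645034790039, 8.9095458984375), 81.8698959350586)
blue scene 183 291.7978142076503 153.5191256830601 286 298 141 165 ((291.77691650390625, 153.484619140625), (7.718109607696533, 24.206798553466797), 15.255120277404785)
blue top 77 400.8961038961039 200.5064935064935 397 407 196 208 ((401.10003662109375, 200.70001220703125), (12.074766159057617, 8.497057914733887), 63.43495178222656)
tile (360.3440968718466, 273.27993609149) [0.57807966 0.26165006 0.008     ] [array([0.527, 0.159]), array([0.672, 0.207]), array([0.625, 0.356]), array([0.479, 0.307])]
tile (250.59673913043477, 187.0959239130435) [0.57179567 0.25602078 0.008     ] [array([0.667, 0.206]), array([0.621, 0.353]), array([0.474, 0.306]), array([0.52, 0.16])]
tile tri (array([0.57310237, 0.25638994, 0.00129319]), [np.float64(0.0008476580599639042), np.float64(0.0008476580599640289)])
(325, 176) [ 0.616 -0.011  0.012]
(411, 176) [ 0.621 -0.321  0.012]
(411, 210) [ 0.498 -0.321  0.012]
(325, 210) [ 0.493 -0.013  0.012]
```

View pics/crop1.png

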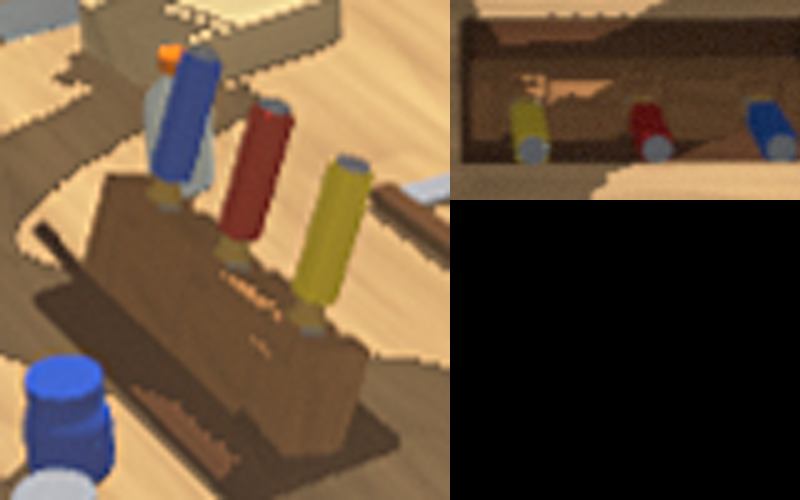

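The crop shows the red handle in the middle socket, with blue to the -y side and yellow to the +y side. Red butt at scene (310,151) and top (373.5,207). Next I triangulate the butts to get the axis and yaw.

```bash
python3 - <<'E'
from h import *
a,b=load('scene0'),load('top0')
B={}
for n,p,q in(('red',(310,151.2),(373.5,207)),('blue',(295.4,140.8),(404.5,206.75)),('yellow',(325.8,162.6),(343,207.5))):
    B[n],e=tri([ray(a,*p),ray(b,*q)]); print(n,B[n].round(4),np.round(e,4))
y=B['yellow']-B['blue']; yaw=np.arctan2(-y[0],y[1]); print('yaw',np.degrees(yaw),np.linalg.norm(y))
p,Rt,o=tool(); print(Rt.as_matrix().round(3))
Rz=R.from_euler('z',yaw); ax=Rz.apply([-np.sin(.35),0,np.cos(.35)])
c=np.mean(list(B.values()),0); c[2]=.203
seat=c-ax*.118; print('seat',seat)
tx=-ax; best=[]
for sg in(1,-1):
    tz=sg*Rz.apply([np.cos(.35),0,np.sin(.35)]); T=R.from_matrix(np.c_[tx,np.cross(tz,tx),tz])
    d=(Rt.inv()*T).as_rotvec(degrees=True); print(sg,d.round(1))
    print(' shift cm',(Rt.inv().apply(seat+ax*(.064+.07)-p)*100).round(2))
E
```

```text
red [ 0.4963 -0.1656  0.1972] [0.0001 0.0001]
blue [ 0.4992 -0.266   0.196 ] [0.0006 0.0006]
yellow [ 0.4929 -0.0673  0.1973] [0.0002 0.0002]
yaw 1.8414417213036478 0.19879482799892328
[[-0.    -0.944 -0.331]
 [ 0.001 -0.331  0.944]
 [-1.     0.     0.001]]
seat [ 0.53657894 -0.16498047  0.09215402]
1 [106.2 -13.7 -18.9]
 shift cm [ -3.08 -40.77  35.5 ]
-1 [-71.7  17.4 -12.6]
 shift cm [ -3.08 -40.77  35.5 ]
```

Call:
servo_tool(deltas=[[[-71.7,17.4,-12.6],[-13,-42,32],8.7],[[-71.7,17.4,-12.6],[-13,-42,32],8.7],[[-71.7,17.4,-12.6],[-13,-42,32],8.7],[[-71.7,17.4,-12.6],[-13,-42,32],8.7],[[-71.7,17.4,-12.6],[-13,-42,32],8.7]])

```text
clock: 0.65
tool_pos: [0.3577, -0.4321, 0.2476]
orientation: [-164.7, 77.8, -13.7]
force: [1.5, 0.9, 0.9]
opening: 0.087
```

```bash
cat >> h.py <<'E'
yaw=np.radians(1.84); seat=np.array([.5366,-.165,.0922])
def frame(yaw=yaw,sg=-1):
    Rz=R.from_euler('z',yaw); ax=Rz.apply([-np.sin(.35),0,np.cos(.35)]); tz=sg*Rz.apply([np.cos(.35),0,np.sin(.35)])
    return ax,R.from_matrix(np.c_[-ax,np.cross(tz,-ax),tz])
def go(P,T):
    p,Rt,o=tool(); print('turn',(Rt.inv()*T).as_rotvec(degrees=True).round(2).tolist(),'shift',(Rt.inv().apply(P-p)*100).round(2).tolist())
    print('t',round(o['clock'],2),'p',p.round(4),'q',np.round(o['joint_pos'],1),'F',np.round(o['force'],1),'op',round(o['opening'],4))
E
python3 -c "
from h import *
ax,T=frame(); go(seat+ax*.214,T)"
```

```text
turn [-30.2, 7.27, -5.37] shift [-3.62, -28.5, 2.75]
t 0.65 p [ 0.3577 -0.4321  0.2476] q [-33.7   1.3 -14.9  -4.7 -62.3   6.5] F [1.5 0.9 0.9] op 0.087
```

Call:
servo_tool(deltas=[[[-30,7.3,-5.4],[-4.5,-28.5,2.5],8.7],[[-30,7.3,-5.4],[-4.5,-28.5,2.5],8.7],[[-30,7.3,-5.4],[-3.6,-28.5,2.7],8.7],[[-30,7.3,-5.4],[-3.6,-28.5,2.7],8.7],[[-30,7.3,-5.4],[-3.6,-28.5,2.7],8.7]])

```text
clock: 1.15
tool_pos: [0.4486, -0.2036, 0.288]
orientation: [-179.8, 69.8, 2.0]
force: [1.8, -0.3, 0.1]
opening: 0.087
```

Call:
servo_tool(deltas=[[[0,0,0],[0,-4.5,0.4],8.7],[[0,0,0],[0,-4.5,0.4],8.7]])

```text
clock: 1.35
tool_pos: [0.4435, -0.1527, 0.2869]
orientation: [-179.6, 69.7, 2.7]
force: [-0.2, -0.3, -0.2]
opening: 0.0867
```

```bash
python3 -c "
from h import *
ax,T=frame(); go(seat+ax*.214,T); s=snap('wrist','w1'); print(proj(s,[seat+ax*z for z in(0,.118)]))"
```

```text
turn [0.4, -0.28, 0.29] shift [0.07, 1.55, -2.02]
t 1.35 p [ 0.4435 -0.1527  0.2869] q [  6.4 -16.9 -29.5   1.5 -57.1  -4.7] F [-0.2 -0.3 -0.2] op 0.0867
[[301.39600938 152.11565248]
 [295.80951869 171.3166974 ]]
```

View pics/w1.png

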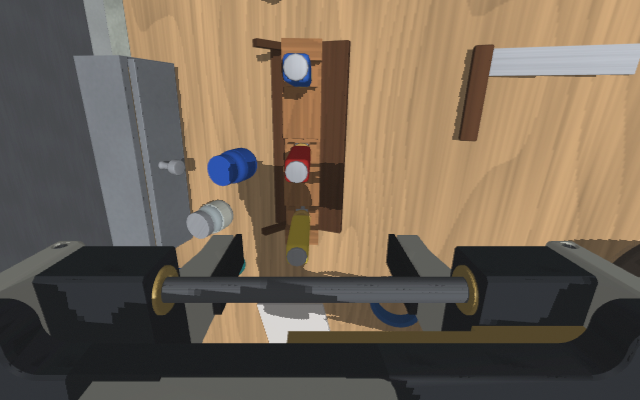

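Wrist view: red butt at about (297,171), against a predicted (296,171), so the estimate holds. Next I line up on the axis, then go down.

Call:
servo_tool(deltas=[[[0.4,-0.3,0.3],[0,1.55,-2.0],8.7],[[0.4,-0.3,0.3],[0,1.55,-2.0],8.7]])

```text
clock: 1.6
tool_pos: [0.4646, -0.1706, 0.2946]
orientation: [179.7, 70.0, 1.5]
force: [-1.2, -0.3, -0.3]
opening: 0.0868
```

```bash
python3 -c "
from h import *
ax,T=frame(); go(seat+ax*.064,T); s=load('w1'); o,_=ray(s,320,200); print('cam in tool at w1',T.inv().apply(o-np.array([.4435,-.1527,.2869])))"
```

```text
turn [-0.01, 0.0, -0.12] shift [15.09, -0.36, 0.16]
t 1.6 p [ 0.4646 -0.1706  0.2946] q [  3.2 -13.6 -26.    0.7 -57.6  -1.6] F [-1.2 -0.3 -0.3] op 0.0868
cam in tool at w1 [-0.19757182  0.0849857   0.00046188]
```

Call:
servo_tool(deltas=[[[0,0,0],[2,-0.36,0.16],8.7],[[0,0,0],[4.5,-0.36,0.16],8.7],[[0,0,0],[7,-0.36,0.16],8.7],[[0,0,0],[9.5,-0.36,0.16],8.7],[[0,0,0],[9.5,-0.36,0.16],8.7]])

```text
clock: 2.1
tool_pos: [0.4934, -0.1675, 0.2009]
orientation: [179.8, 70.3, 1.4]
force: [-0.7, -1.0, -0.5]
opening: 0.0869
```

```bash
python3 -c "
from h import *
ax,T=frame(); go(seat+ax*.064,T); s=snap('scene','s1');cv2.imwrite('pics/s1c.png',cv2.resize(s['image'][60:260,200:440,::-1],(720,600),interpolation=2))"
```

```text
turn [-0.19, 0.39, -0.14] shift [5.29, -0.13, -0.37]
t 2.1 p [ 0.4934 -0.1675  0.2009] q [  3.4  -7.2 -33.4   1.  -44.1  -2.4] F [-0.7 -1.  -0.5] op 0.0869
```

View pics/s1c.png

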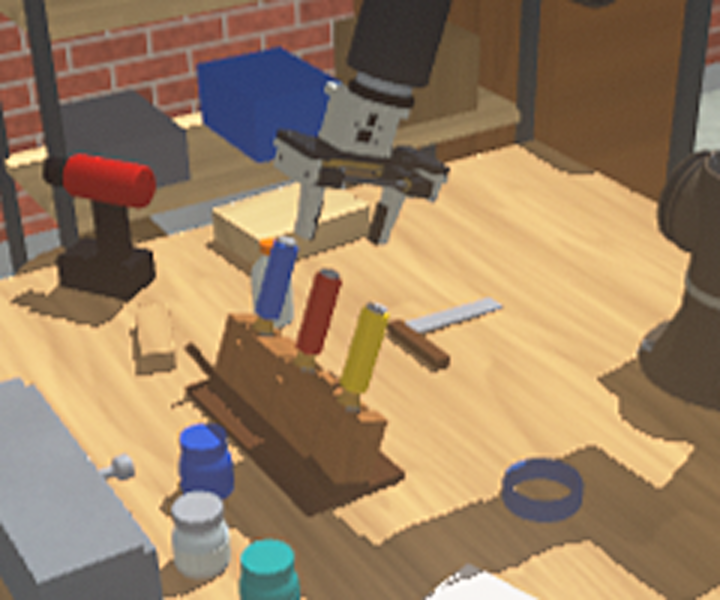

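```bash
python3 -c "
from h import *
s=load('s1'); p,Rt,o=tool(); print(proj(s,[p,p+Rt.apply([0,0,.044]),p-Rt.apply([0,0,.044])]), s['tvec'],s['rvec'],o['clock'])
ax,T=frame(); print(proj(s,[seat+ax*.118]))
s2=snap('scene','s2'); print(np.abs(s2['image'].astype(int)-s['image']).sum())
cv2.imwrite('pics/s2c.png',cv2.resize(s2['image'][100:220,250:370,::-1],(600,600),interpolation=2))"
```

```text
[[310.24857324 149.30371728]
 [320.43313534 149.97936681]
 [299.71437281 148.60487254]] [ 0.48916795 -0.05571371  1.74915445] [ 0.69398105  2.48130147 -1.35039011] 2.15
[[309.9256334  149.60024001]]
815259
```

View pics/s2c.png

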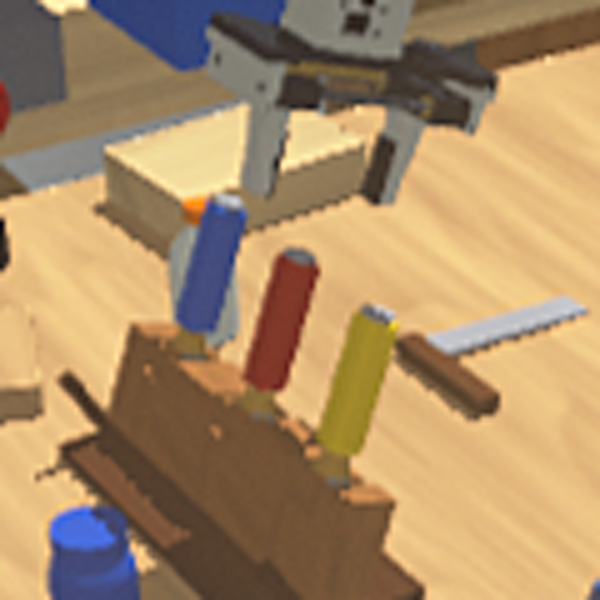

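```bash
python3 -c "
from h import *
p,Rt,o=tool(); print(p,o['clock'],o['opening'])
w=snap('wrist','w2'); t=snap('top','t2')
for b in(0,.02,.04):
  P=[p+Rt.apply([-b,0,k]) for k in(-.044,0,.044)]
  print(b,'w',proj(w,P).round(0).tolist(),'t',proj(t,P).round(0).tolist())
s=load('scene0'); print(proj(s,[[.22345632,-.63634908,.18663408]]))
a=cv2.resize(w['image'][...,::-1],(560,350)); b=cv2.resize(t['image'][150:250,330:450,::-1],(300,250),interpolation=2)
s3=load('scene0')['image'][30:100,270:350,::-1]; c=cv2.resize(s3,(280,245),interpolation=2)
z=np.zeros((600,560,3),np.uint8); z[:350]=a; z[350:,:300]=b; z[350:595,280:560]=c; cv2.imwrite('pics/m.png',z)"
```

```text
[ 0.49502076 -0.16744111  0.2047475 ] 2.2 0.08710613835582194
0 w [[255.0, 222.0], [315.0, 222.0], [375.0, 222.0]] t [[375.0, 194.0], [374.0, 207.0], [374.0, 220.0]]
0.02 w [[249.0, 234.0], [315.0, 234.0], [381.0, 234.0]] t [[375.0, 196.0], [375.0, 209.0], [375.0, 222.0]]
0.04 w [[242.0, 248.0], [315.0, 248.0], [388.0, 248.0]] t [[376.0, 197.0], [376.0, 211.0], [376.0, 224.0]]
[[310.83955872  96.61637092]]
```

View pics/m.png

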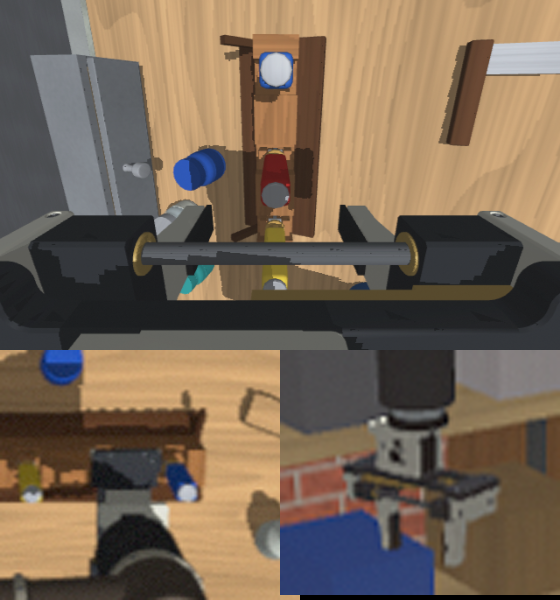

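The pictures put the open fingertips about 35–40 mm behind the stated TCP, in both the scene and wrist views. I back off and shut the fingers in free air to see whether the tips move forward.

Call:
servo_tool(deltas=[[[0,0,0],[-4,0,0],8.7],[[0,0,0],[-4,0,0],0],[[0,0,0],[-4,0,0],0],[[0,0,0],[-4,0,0],0],[[0,0,0],[-4,0,0],0]])

```text
clock: 2.8
tool_pos: [0.4818, -0.1673, 0.2435]
orientation: [179.7, 69.9, 1.4]
force: [0.2, -0.3, -0.3]
opening: 0.0602
```

Call:
servo_tool(deltas=[[[0,0,0],[0,0,0],0],[[0,0,0],[0,0,0],0],[[0,0,0],[0,0,0],0],[[0,0,0],[0,0,0],0],[[0,0,0],[0,0,0],0]])

```text
clock: 3.3
tool_pos: [0.4818, -0.1673, 0.2435]
orientation: [179.6, 69.9, 1.4]
force: [0.1, 0.5, -0.4]
opening: 0.0206
```

```bash
python3 -c "
from h import *
p,Rt,o=tool(); print(p,o['clock'],o['opening'])
s=snap('scene','s3'); w=snap('wrist','w3')
for b in(0,.02,.04): print(b,'w',proj(w,[p+Rt.apply([-b,0,0])]).round(0).tolist(),'s',proj(s,[p+Rt.apply([-b,0,0])]).round(1).tolist())
a=cv2.resize(s['image'][90:190,265:365,::-1],(400,400),interpolation=2); b=cv2.resize(w['image'][130:330,215:415,::-1],(400,400))
cv2.imwrite('pics/m2.png',np.hstack([a,b]))"
```

```text
[ 0.48184016 -0.16729085  0.24347592] 3.3 0.020616741718738837
0 w [[315.0, 222.0]] s [[313.0, 137.9]]
0.02 w [[315.0, 234.0]] s [[314.6, 132.4]]
0.04 w [[315.0, 248.0]] s [[316.2, 126.8]]
```

View pics/m2.png

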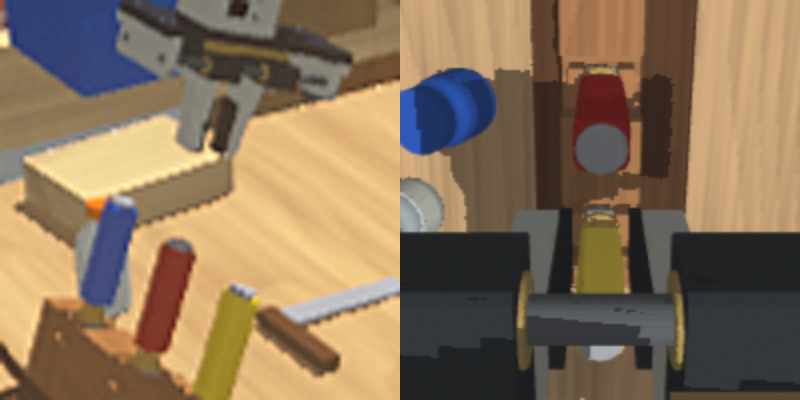

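Shutting does not bring the tips forward: they show about 35 mm behind the stated TCP (scene (317,128), TCP at (313,138)). I open, go down to the nominal depth, and judge the real depth there.

```bash
python3 -c "
from h import *
ax,T=frame(); go(seat+ax*.064,T)"
```

```text
turn [-0.07, -0.06, -0.16] shift [9.69, -0.08, 0.05]
t 3.4 p [ 0.4818 -0.1673  0.2435] q [  3.6 -10.5 -30.5   1.  -49.9  -2.4] F [-0.2  0.8 -1. ] op 0.0125
```

Call:
servo_tool(deltas=[[[0,0,0],[0,0,0],8.7],[[0,0,0],[0,0,0],8.7],[[0,0,0],[0,0,0],8.7],[[0,0,0],[0,0,0],8.7],[[0,0,0],[0,0,0],8.7]])

```text
clock: 3.9
tool_pos: [0.4818, -0.1673, 0.2435]
orientation: [179.6, 69.9, 1.4]
force: [0.2, 0.5, 0.2]
opening: 0.0471
```

Call:
servo_tool(deltas=[[[0,0,0],[0,0,0],8.7],[[0,0,0],[0,0,0],8.7],[[0,0,0],[0,0,0],8.7],[[0,0,0],[0,0,0],8.7],[[0,0,0],[0,0,0],8.7]])

```text
clock: 4.4
tool_pos: [0.4818, -0.1673, 0.2435]
orientation: [179.6, 69.9, 1.4]
force: [-0.0, -0.3, -0.4]
opening: 0.0849
```

Call:
servo_tool(deltas=[[[0,0,0],[2,0,0],8.7],[[0,0,0],[4.5,0,0],8.7],[[0,0,0],[7,0,0],8.7],[[0,0,0],[9.2,0,0.1],8.7],[[0,0,0],[9.7,0,0.1],8.7]])

```text
clock: 4.9
tool_pos: [0.5131, -0.1665, 0.1494]
orientation: [179.7, 70.1, 1.4]
force: [-0.0, -0.5, 0.0]
opening: 0.0868
```

```bash
python3 -c "
from h import *
ax,T=frame(); go(seat+ax*.064,T)
p,Rt,o=tool(); s=snap('scene','s4'); w=snap('wrist','w4')
for b in(0,.02,.04): print(b,'w',proj(w,[p+Rt.apply([-b,0,0])]).round(0).tolist(),'s',proj(s,[p+Rt.apply([-b,0,0])]).round(1).tolist())
a=cv2.resize(s['image'][120:220,265:365,::-1],(400,400),interpolation=2); b=cv2.resize(w['image'][130:330,215:415,::-1],(400,400))
cv2.imwrite('pics/m3.png',np.hstack([a,b]))"
```

```text
turn [-0.09, 0.18, -0.14] shift [-0.22, -0.07, -0.25]
t 4.9 p [ 0.5131 -0.1665  0.1494] q [  3.4  -2.3 -36.7   1.2 -35.8  -2.5] F [-0.  -0.5  0. ] op 0.0868
0 w [[316.0, 222.0]] s [[306.2, 164.5]]
0.02 w [[316.0, 234.0]] s [[307.7, 159.2]]
0.04 w [[316.0, 248.0]] s [[309.2, 153.9]]
```

View pics/m3.png

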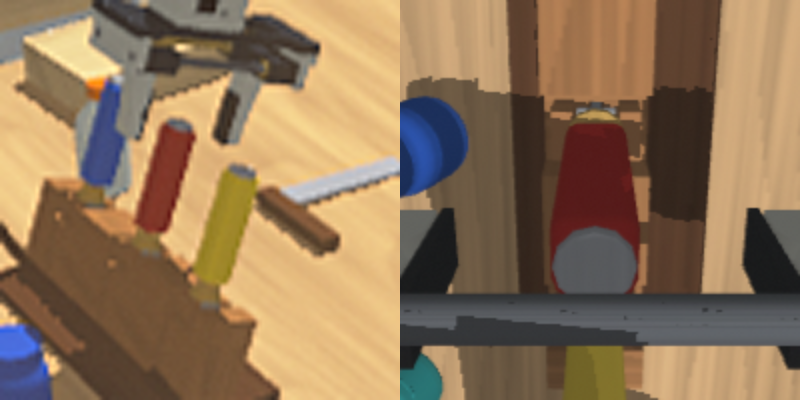

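The tips (scene (310,155)) are still only about 15 mm below the butt, so the true tips lie about 36 mm behind the stated TCP. The handle is centred between the jaws in the wrist view. I go 32 mm deeper, slowly, and close.

Call:
servo_tool(deltas=[[[0,0,0],[1,-0.05,-0.15],8.7],[[0,0,0],[2,-0.05,-0.15],8.7],[[0,0,0],[2.7,-0.05,-0.15],8.7],[[0,0,0],[3.2,-0.05,-0.15],8.7],[[0,0,0],[3.2,-0.05,-0.15],8.7]])

```text
clock: 5.5
tool_pos: [0.526, -0.1658, 0.121]
orientation: [179.6, 70.1, 1.4]
force: [-0.6, -0.0, 0.1]
opening: 0.0867
```

Call:
servo_tool(deltas=[[[0,0,0],[0,0,0],0],[[0,0,0],[0,0,0],0],[[0,0,0],[0,0,0],0],[[0,0,0],[0,0,0],0],[[0,0,0],[0,0,0],0]])

```text
clock: 6.0
tool_pos: [0.526, -0.1658, 0.1212]
orientation: [179.6, 70.1, 1.4]
force: [0.1, -0.4, 0.3]
opening: 0.0526
```

Call:
servo_tool(deltas=[[[0,0,0],[0,0,0],0],[[0,0,0],[0,0,0],0],[[0,0,0],[0,0,0],0],[[0,0,0],[0,0,0],0],[[0,0,0],[0,0,0],0]])

```text
clock: 6.5
tool_pos: [0.526, -0.1658, 0.1213]
orientation: [179.6, 70.1, 1.4]
force: [-0.2, -0.3, 0.5]
opening: 0.0262
```

```bash
python3 -c "
from h import *
ax,T=frame(); go(seat+ax*.030,T)"
```

```text
turn [-0.07, 0.1, -0.16] shift [0.09, -0.05, 0.0]
t 6.5 p [ 0.526  -0.1658  0.1213] q [  3.4   0.9 -38.    1.4 -31.3  -2.7] F [-0.2 -0.3  0.5] op 0.0262
```

Call:
servo_tool(deltas=[[[0,0,0],[0,0,0],0],[[0,0,0],[0,0,0],0],[[0,0,0],[-0.4,0,0],0],[[0,0,0],[-0.8,0,0],0],[[0,0,0],[-1.2,0,0],0]])

```text
clock: 7.0
tool_pos: [0.521, -0.1658, 0.1319]
orientation: [179.7, 70.2, 1.4]
force: [1.1, -0.4, -4.7]
opening: 0.026
```

Call:
servo_tool(deltas=[[[0,0,0],[-0.8,0,0],0],[[0,0,0],[-1.6,0,0],0],[[0,0,0],[-2.4,0,0],0],[[0,0,0],[-3.4,0,0],0],[[0,0,0],[-4.4,0,0],0]])

```text
clock: 7.5
tool_pos: [0.5055, -0.1662, 0.1741]
orientation: [179.7, 70.2, 1.4]
force: [1.3, -0.0, -5.8]
opening: 0.0256
```

Call:
servo_tool(deltas=[[[0,0,0],[-1,0,0],0],[[0,0,0],[-2,0,0],0],[[0,0,0],[-3,0,0],0],[[0,0,0],[-4,0,0],0],[[0,0,0],[-5,0,0],0]])

```text
clock: 8.0
tool_pos: [0.4884, -0.1666, 0.2222]
orientation: [179.7, 70.1, 1.4]
force: [0.7, 0.5, -1.4]
opening: 0.0259
```

```bash
python3 -c "
from h import *
ax,T=frame(); go(seat+ax*.15,T)
w=snap('wrist','w5'); s=snap('scene','s5')
a=cv2.resize(s['image'][70:220,255:375,::-1],(400,500),interpolation=2); b=cv2.resize(w['image'][130:330,215:415,::-1],(400,500))
cv2.imwrite('pics/m4.png',np.hstack([a,b]))"
```

```text
turn [-0.09, 0.19, -0.15] shift [-1.13, -0.0, -0.07]
t 8.0 p [ 0.4884 -0.1666  0.2222] q [  3.6  -8.8 -32.    1.  -47.   -2.5] F [ 0.7  0.5 -1.4] op 0.0259
```

View pics/m4.png

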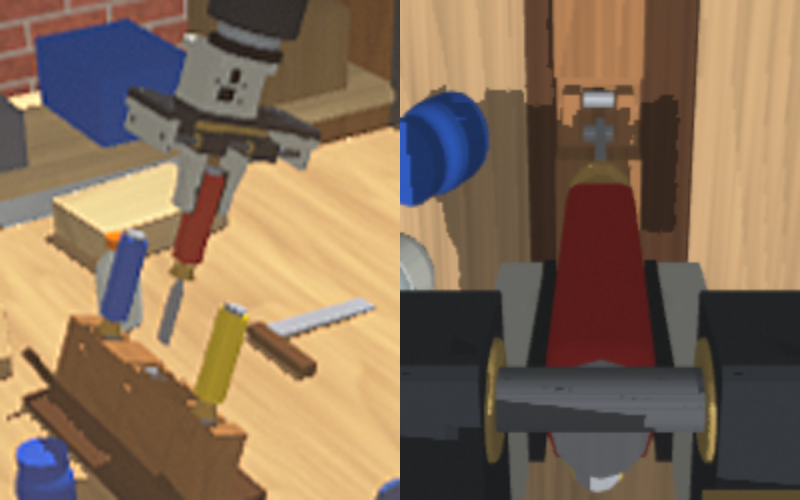

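The chisel is out and straight in the jaws; the blade tip shows free at crop (165,340). I lift further and, in the same round, fit the planar arm geometry from logged poses to choose a reachable level pose.

Call:
servo_tool(deltas=[[[0,0,0],[-2,0,0],0],[[0,0,0],[-5,0,0],0],[[0,0,0],[-8,0,0],0],[[0,0,0],[-11,0,0],0],[[0,0,0],[-13,0,0],0]])

```text
clock: 8.6
tool_pos: [0.4445, -0.1679, 0.3474]
orientation: [179.6, 69.9, 1.3]
force: [0.9, -0.7, -2.1]
opening: 0.0261
```

```bash
python3 - <<'E'
from h import *
p,Rt,o=tool(); print(p,np.round(o['joint_pos'],1),np.round(o['force'],1),o['opening'],o['clock'])
D=[([.22345,-.63635,.18663],[20.59,.632,-70.135]),([.4818,-.1673,.2435],[-10.5,-30.5,-49.9]),([.5131,-.1665,.1494],[-2.3,-36.7,-35.8]),([.526,-.1658,.1213],[.9,-38,-31.3]),([.4884,-.1666,.2222],[-8.8,-32,-47]),(p,o['joint_pos'][[1,2,4]])]
A=[];b=[]
def rows(q):
    j2,j3,j5=np.radians(q);f=j2-j3;g=f-j5
    return [[1,0,np.sin(j2),np.cos(f),np.sin(f),np.cos(g)],[0,1,np.cos(j2),-np.sin(f),np.cos(f),-np.sin(g)]]
for x,q in D: A+=rows(q); b+=[np.hypot(*x[:2]),x[2]]
k,res,rk,sv=np.linalg.lstsq(np.array(A),b,rcond=None); print(k.round(3),rk,np.abs(A@k-b).max())
ct=np.array([.573,.256]); r=np.linalg.norm(ct)
for pd in(5,12,18):
  for j2 in range(-80,60,10):
    for j3 in range(-58,72,4):
      j5=j2-j3-pd
      if -170<j5<-5:
        R_,Z=np.array(rows([j2,j3,j5]))@k
        e=R_+.106*np.cos(np.radians(pd)); ez=Z-.106*np.sin(np.radians(pd))
        if abs(e-r)<.025 and ez>.13: print(pd,[j2,j3,j5],'TCP r z',R_.round(3),Z.round(3),'edge',e.round(3),ez.round(3))
E
```

```text
[ 0.44452513 -0.16788491  0.34737622] [  4.  -16.8 -21.6   1.  -65.1  -2.5] [ 0.9 -0.7 -2.1] 0.026062243400858512 8.6
[ 0.025  0.254  0.611  0.467 -0.01   0.471] 6 0.0007146040725738434
5 [-40, -18, -27] TCP r z 0.538 0.847 edge 0.644 0.837
5 [-40, -14, -31] TCP r z 0.526 0.877 edge 0.631 0.867
5 [-40, -10, -35] TCP r z 0.511 0.906 edge 0.617 0.896
5 [-30, 14, -49] TCP r z 0.532 1.059 edge 0.637 1.05
5 [-30, 18, -53] TCP r z 0.509 1.082 edge 0.614 1.073
5 [-20, 38, -63] TCP r z 0.542 1.178 edge 0.647 1.168
5 [-20, 42, -67] TCP r z 0.514 1.195 edge 0.619 1.185
5 [-10, 62, -77] TCP r z 0.542 1.256 edge 0.648 1.246
5 [-10, 66, -81] TCP r z 0.511 1.265 edge 0.617 1.256
12 [-40, -26, -26] TCP r z 0.548 0.727 edge 0.652 0.705
12 [-40, -22, -30] TCP r z 0.54 0.759 edge 0.644 0.737
12 [-40, -18, -34] TCP r z 0.53 0.79 edge 0.633 0.768
12 [-40, -14, -38] TCP r z 0.517 0.82 edge 0.621 0.798
12 [-40, -10, -42] TCP r z 0.502 0.849 edge 0.606 0.827
12 [-30, 10, -52] TCP r z 0.545 0.978 edge 0.648 0.956
12 [-30, 14, -56] TCP r z 0.523 1.002 edge 0.627 0.98
12 [-30, 18, -60] TCP r z 0.5 1.025 edge 
[... 468 characters left out ...]
24] TCP r z 0.546 0.615 edge 0.646 0.583
18 [-40, -30, -28] TCP r z 0.542 0.648 edge 0.643 0.615
18 [-40, -26, -32] TCP r z 0.536 0.68 edge 0.636 0.647
18 [-40, -22, -36] TCP r z 0.527 0.711 edge 0.628 0.679
18 [-40, -18, -40] TCP r z 0.517 0.742 edge 0.618 0.709
18 [-40, -14, -44] TCP r z 0.504 0.772 edge 0.605 0.739
18 [-30, 6, -54] TCP r z 0.551 0.904 edge 0.652 0.871
18 [-30, 10, -58] TCP r z 0.532 0.93 edge 0.633 0.897
18 [-30, 14, -62] TCP r z 0.511 0.955 edge 0.611 0.922
18 [-20, 34, -72] TCP r z 0.547 1.054 edge 0.648 1.022
18 [-20, 38, -76] TCP r z 0.52 1.073 edge 0.621 1.04
18 [-10, 58, -86] TCP r z 0.551 1.139 edge 0.652 1.107
18 [-10, 62, -90] TCP r z 0.521 1.151 edge 0.622 1.118
```

```bash
cat >> h.py <<'E'
def target(pd=12,z=.79,psi=None,reach=.106,tile=np.array([.573,.2562])):
    psi=np.arctan2(tile[1],tile[0]) if psi is None else psi
    a=np.radians(pd); Rz=R.from_euler('z',psi); x=Rz.apply([np.cos(a),0,-np.sin(a)]); tz=-Rz.apply([np.sin(a),0,np.cos(a)])
    P=np.r_[tile,0]-x*reach; P[2]=z
    return P,R.from_matrix(np.c_[x,np.cross(tz,x),tz])
E
python3 -c "
from h import *
P,T=target();print(P); go(P,T)"
```

```text
[0.47834693 0.21387868 0.79      ]
turn [-15.19, 57.16, -17.73] shift [-40.1, -37.95, -19.5]
t 8.6 p [ 0.4445 -0.1679  0.3474] q [  4.  -16.8 -21.6   1.  -65.1  -2.5] F [ 0.9 -0.7 -2.1] op 0.0261
```

Call:
servo_tool(deltas=[[[-0.6,2.2,-0.7],[-1.5,-1.4,-0.7],0],[[-1.5,5.5,-1.7],[-4,-3.6,-1.9],0],[[-2.6,9.7,-3],[-6.8,-6.4,-3.3],0],[[-3.8,14.3,-4.4],[-10,-9.5,-4.9],0],[[-5,19,-5.9],[-13.3,-12.6,-6.5],0]])

```text
clock: 9.1
tool_pos: [0.4559, -0.041, 0.4958]
orientation: [-175.9, 50.4, 12.0]
force: [-0.2, 0.7, -1.6]
opening: 0.0257
```

```bash
python3 -c "
from h import *
go(*target())"
```

```text
turn [-10.3, 37.93, -11.88] shift [-17.9, -26.15, -22.72]
t 9.1 p [ 0.4559 -0.041   0.4958] q [ 32.1 -33.9 -24.9  14.3 -61.9 -26.7] F [-0.2  0.7 -1.6] op 0.0257
```

Call:
servo_tool(deltas=[[[-1,3.8,-1.2],[-1.8,-2.6,-2.3],0],[[-2,7.6,-2.4],[-3.6,-5.2,-4.5],0],[[-3.1,11.4,-3.6],[-5.4,-7.8,-6.8],0],[[-4.1,15.2,-4.8],[-7.2,-10.5,-9.1],0],[[-5.1,19,-5.9],[-9,-13.1,-11.4],0]])

```text
clock: 9.6
tool_pos: [0.4663, 0.0878, 0.6449]
orientation: [-176.8, 30.9, 18.5]
force: [1.6, -0.1, -2.3]
opening: 0.0261
```

```bash
python3 -c "
from h import *
go(*target())"
```

```text
turn [-5.21, 18.7, -5.75] shift [-3.02, -12.39, -14.43]
t 9.6 p [0.4663 0.0878 0.6449] q [ 69.8 -43.2 -33.2  48.2 -63.9 -62. ] F [ 1.6 -0.1 -2.3] op 0.0261
```

The planned radial pose puts the wrist almost over the base axis, which is a singularity (j1 is swinging). I build the full kinematics, check it against the current state, and choose a chisel heading with margin.

```bash
cat >> h.py <<'E'
def fk(q,s4=1,s6=1):
    a=np.radians(q); f=a[1]-a[2]; k=[0.025,0.254,0.611,0.467,-0.01,0.471]
    Ra=R.from_euler('z',a[0]); F=Ra*R.from_euler('y',f)*R.from_euler('x',s4*a[3])*R.from_euler('y',-a[4])
    w=Ra.apply([k[0]+k[2]*np.sin(a[1])+k[3]*np.cos(f)+k[4]*np.sin(f),0,k[1]+k[2]*np.cos(a[1])-k[3]*np.sin(f)+k[4]*np.cos(f)])
    return w+F.apply([k[5],0,0]), F*R.from_euler('x',s6*a[5]+np.pi)
E
python3 - <<'E'
from h import *
from scipy.optimize import least_squares
p,Rt,o=tool(); q=np.array(o['joint_pos'])
for s4 in(1,-1):
    for s6 in(1,-1):
        P,T=fk(q,s4,s6); e=np.linalg.norm(P-p); r=np.degrees((T.inv()*Rt).magnitude()); print(s4,s6,e.round(4),r.round(1))
        if e<.01 and r<5: S=(s4,s6)
lo=np.array([-176,-82,-58,-173.8,-174.7,-.2+0]);lo[5]=-173;hi=np.array([176,121,71.7,95.5,-.2,173])
for psi in(-30,-20,-10,0,10):
  for z in(.4,.5,.6,.7):
    P,T=target(12,z,np.radians(psi))
    def res(x):
        A,B=fk(x,*S); return np.r_[(A-P)*10,(B.inv()*T).as_rotvec()]
    s=least_squares(res,np.clip(q,lo+1,hi-1),bounds=(lo,hi)); print(psi,z,s.cost.round(5),s.x.round(0),P.round(3))
E
```

```text
1 1 0.7358 105.9
1 -1 0.7358 96.4
-1 1 0.1668 123.9
-1 -1 0.1668 0.0Traceback (most recent call last):
  File "<stdin>", line 14, in <module>
    return func(*args, **kwargs)
    vector_fun = VectorFunction(
        fun_wrapped,
    ...<6 lines>...
        workers=workers
    )
    self._update_fun()
    ~~~~~~~~~~~~~~~~^^
    self.f = self.fun_wrapped(xp_copy(self.x))
             ~~~~~~~~~~~~~~~~^^^^^^^^^^^^^^^^^
    return np.atleast_1d(self.fun(x))
                         ~~~~~~~~^^^
    return self.f(x, *self.args, **self.kwargs)
           ~~~~~~^^^^^^^^^^^^^^^^^^^^^^^^^^^^^^
  File "<stdin>", line 13, in res
NameError: name 'S' is not defined
```

```bash
cat > ik.py <<'E'
from h import *
from scipy.optimize import least_squares
D=[([.22345,-.63635,.18663],[-54.14,20.59,.632,0,-70.135,-16.5]),([.4818,-.1673,.2435],[3.6,-10.5,-30.5,1,-49.9,-2.4]),([.526,-.1658,.1213],[3.4,.9,-38,1.4,-31.3,-2.7]),([.4445,-.1679,.3474],[4,-16.8,-21.6,1,-65.1,-2.5]),([.4559,-.041,.4958],[32.1,-33.9,-24.9,14.3,-61.9,-26.7]),([.4663,.0878,.6449],[69.8,-43.2,-33.2,48.2,-63.9,-62])]
def fk(q,k):
    a=np.radians(q); f=a[1]-a[2]
    Ra=R.from_euler('z',a[0]); F=Ra*R.from_euler('y',f)*R.from_euler('x',-a[3])*R.from_euler('y',-a[4])
    w=Ra.apply([k[0]+k[2]*np.sin(a[1])+k[3]*np.cos(f)+k[4]*np.sin(f),0,k[1]+k[2]*np.cos(a[1])-k[3]*np.sin(f)+k[4]*np.cos(f)])
    return w+F.apply([k[5],0,0]), F*R.from_euler('x',-a[5]+np.pi)
fit=least_squares(lambda k:np.concatenate([fk(q,k)[0]-p for p,q in D]),[.025,.254,.611,.467,0,.471]); k=fit.x
lo=np.array([-176,-82,-58,-173.8,-174.7,-173]);hi=np.array([176,121,71.7,95.5,-.2,173])
def ik(P,T,q0):
    def res(x):
        A,B=fk(x,k); return np.r_[(A-P)*10,(B.inv()*T).as_rotvec()]
    s=least_squares(res,np.clip(q0,lo+1,hi-1),bounds=(lo,hi)); return s.x,s.cost
E
python3 - <<'E'
from ik import *
print(k.round(4),np.abs(fit.fun).max())
p,Rt,o=tool(); q=np.array(o['joint_pos'])
for psi in(-20,-10,0,10,24,60,80):
  for z in(.3,.4,.5,.6,.7):
    P,T=target(12,z,np.radians(psi)); x,c=min((ik(P,T,q0) for q0 in(q,[-30,0,-20,-80,-90,0],[80,-20,-20,60,-80,0],[24,-40,-40,0,-30,0])),key=lambda v:v[1])
    if c<1e-3: print(psi,z,x.round(0),P.round(3))
E
```

```text
[-0.121   0.3343  0.7829  0.5298 -0.0228  0.6917] 0.18809594359561638
-20 0.3 [ 107.   39.  -29.   51.  -92. -163.] [0.476 0.292 0.3  ]
-20 0.4 [ 107.   31.  -27.   52.  -98. -155.] [0.476 0.292 0.4  ]
-20 0.5 [ 107.   24.  -23.   54. -104. -146.] [0.476 0.292 0.5  ]
-20 0.6 [ 107.   19.  -17.   57. -111. -136.] [0.476 0.292 0.6  ]
-20 0.7 [ 107.   15.  -11.   61. -116. -126.] [0.476 0.292 0.7  ]
-10 0.3 [ 117.   36.  -41.   52.  -86. -170.] [0.471 0.274 0.3  ]
-10 0.4 [ 117.   27.  -38.   52.  -93. -160.] [0.471 0.274 0.4  ]
-10 0.5 [ 117.   19.  -33.   53. -101. -150.] [0.471 0.274 0.5  ]
-10 0.6 [-63. -80. -46. -58. -68.  46.] [0.471 0.274 0.6  ]
-10 0.7 [ 117.    7.  -20.   60. -115. -128.] [0.471 0.274 0.7  ]
0 0.4 [ 129.   23.  -49.   50.  -90. -166.] [0.469 0.256 0.4  ]
0 0.5 [ 129.   13.  -43.   50. -100. -154.] [0.469 0.256 0.5  ]
0 0.6 [-51. -68. -53. -65. -57.  63.] [0.469 0.256 0.6  ]
0 0.7 [-51. -65. -43. -61. -60.  56.] [0.469 0.256 0.7  ]
10 0.4 [ 147.   20.  -58.   41.  -87. -172.] [0.471 0.238 0.4  ]
10 0.5 [ 148.    7.  -52.   42. -101. -160.] [0.471 0.238 0.5  ]
10
[... 171 characters left out ...]
14 0.6  ]
24 0.7 [ 24. -46. -47.  -2. -10.   2.] [0.478 0.214 0.7  ]
60 0.3 [-66.  37. -39. -52. -87. 168.] [0.521 0.166 0.3  ]
60 0.4 [-66.  28. -36. -52. -94. 159.] [0.521 0.166 0.4  ]
60 0.5 [ -66.   20.  -31.  -53. -102.  149.] [0.521 0.166 0.5  ]
60 0.6 [ -66.   13.  -26.  -56. -109.  139.] [0.521 0.166 0.6  ]
60 0.7 [ -66.    9.  -19.  -60. -115.  128.] [0.521 0.166 0.7  ]
80 0.3 [-49.  43. -15. -50. -99. 156.] [0.555 0.154 0.3  ]
80 0.4 [ -49.   37.  -13.  -51. -104.  149.] [0.555 0.154 0.4  ]
80 0.5 [ -49.   31.   -9.  -53. -110.  141.] [0.555 0.154 0.5  ]
80 0.6 [ -49.   27.   -4.  -57. -115.  133.] [0.555 0.154 0.6  ]
80 0.7 [ -49.   23.    2.  -61. -120.  123.] [0.555 0.154 0.7  ]
```

```bash
python3 - <<'E'
from ik import *
print(np.round(fit.fun.reshape(-1,3),3))
fp=least_squares(lambda k:np.concatenate([fk(q,k)[0]-p for p,q in D[:4]]),[.025,.254,.611,.467,0,.471]); print(fp.x.round(3),np.abs(fp.fun).max())
for p,q in D:
    P,T=fk(q,fp.x); print((P-p).round(3), 'in tool',T.inv().apply(p-P).round(3), T.as_euler('xyz',degrees=True).round(1))
E
```

```text
[[ 0.153  0.115 -0.013]
 [-0.018  0.187  0.008]
 [-0.003  0.188 -0.005]
 [-0.028  0.186  0.02 ]
 [-0.051  0.117  0.016]
 [ 0.051 -0.022 -0.025]]
[-0.312  0.87   1.276  0.638 -0.28   1.469] 0.17838182611412437
[ 0.15   0.119 -0.073] in tool [-0.073  0.181 -0.063] [ 16.5  89.9 125.9]
[-0.018  0.177  0.019] in tool [ 0.023  0.177 -0.005] [179.7  69.9   1.4]
[0.    0.178 0.023] in tool [0.02  0.178 0.013] [179.5  70.2   1.3]
[-0.008  0.175  0.031] in tool [0.031 0.175 0.009] [179.6  69.9   1.4]
[0.163 0.052 0.123] in tool [-0.014  0.031  0.208] [-175.8   50.4   12.1]
[ 0.554 -0.164  0.236] in tool [-0.285 -0.306  0.463] [-176.8   30.9   18.5]
```

```bash
sed -i 's/(f),0,k\[1\]/(f),k[6],k[1]/; s/,0,\.471\]); k=/,0,.471,-.19]); k=/' ik.py; python3 - <<'E'
from ik import *
print(k.round(4),np.abs(fit.fun).max())
p,Rt,o=tool(); q=np.array(o['joint_pos'])
for psi in(-40,-20,-10,0,12,24,40,50,60,70,80):
  for z in(.3,.4,.5,.6,.7):
    P,T=target(12,z,np.radians(psi)); x,c=min((ik(P,T,q0) for q0 in(q,[-30,0,-20,-80,-90,0],[80,-20,-20,60,-80,0],[24,-40,-40,0,-30,0])),key=lambda v:v[1])
    if c<1e-4: print(psi,z,x.round(0),P.round(3))
E
```

```text
[-0.1178  0.2002  0.5554  0.5723  0.0698  0.3849 -0.1851] 0.06917411675234242
-40 0.3 [  88.   23.  -19.   54. -108. -142.] [0.494 0.323 0.3  ]
-40 0.4 [  88.   18.  -15.   57. -113. -134.] [0.494 0.323 0.4  ]
-40 0.5 [  88.   14.   -9.   61. -118. -125.] [0.494 0.323 0.5  ]
-40 0.6 [  88.   12.   -1.   66. -123. -114.] [0.494 0.323 0.6  ]
-40 0.7 [  88.   12.    9.   73. -126. -103.] [0.494 0.323 0.7  ]
-20 0.3 [  99.    8.  -39.   60. -100. -143.] [0.476 0.292 0.3  ]
-20 0.4 [  99.    1.  -35.   63. -105. -132.] [0.476 0.292 0.4  ]
-20 0.5 [  99.   -4.  -28.   66. -110. -122.] [0.476 0.292 0.5  ]
-20 0.6 [  99.   -6.  -20.   70. -114. -112.] [0.476 0.292 0.6  ]
-20 0.7 [  99.   -6.  -11.   74. -117. -101.] [0.476 0.292 0.7  ]
-10 0.3 [ 105.   -2.  -49.   63.  -97. -142.] [0.471 0.274 0.3  ]
-10 0.4 [ 105.   -9.  -44.   65. -103. -130.] [0.471 0.274 0.4  ]
-10 0.5 [ 105.  -14.  -37.   68. -108. -119.] [0.471 0.274 0.5  ]
-10 0.6 [ 105.  -16.  -28.   72. -111. -108.] [0.471 0.274 0.6  ]
-10 0.7 [ 105.  -16.  -19.   76. -114.  -98.] [0.471 0.274 0.7  ]
0 0.4 [ 113.  -22.  -53.   67. -
[... 1099 characters left out ...]
[  4. -14. -27. -84. -54.  97.] [0.521 0.166 0.6  ]
60 0.7 [  4. -14. -17. -77. -56.  85.] [0.521 0.166 0.7  ]
70 0.3 [ -1.   9. -38. -95. -69. 136.] [0.538 0.159 0.3  ]
70 0.4 [ -1.   3. -33. -91. -68. 124.] [0.538 0.159 0.4  ]
70 0.5 [ -1.  -2. -27. -86. -68. 112.] [0.538 0.159 0.5  ]
70 0.6 [ -1.  -4. -19. -82. -69. 101.] [0.538 0.159 0.6  ]
70 0.7 [ -1.  -5.  -9. -79. -71.  90.] [0.538 0.159 0.7  ]
80 0.3 [ -4.  17. -27. -86. -77. 133.] [0.555 0.154 0.3  ]
80 0.4 [ -4.  11. -23. -84. -78. 123.] [0.555 0.154 0.4  ]
80 0.5 [ -4.   7. -17. -82. -79. 113.] [0.555 0.154 0.5  ]
80 0.6 [ -4.   5.  -9. -80. -81. 103.] [0.555 0.154 0.6  ]
80 0.7 [ -4.   5.   0. -78. -83.  93.] [0.555 0.154 0.7  ]
```

```bash
sed -i 's/F.apply(\[k\[5\],0,0\])/F.apply([k[5],k[7],k[8]])/; s/-\.19\]); k=/-.19,0,0]); k=/' ik.py; python3 - <<'E'
from ik import *
print(k.round(4),fit.fun.reshape(-1,3).round(3))
E
```

```text
[ 1.000e-03  1.983e-01  6.023e-01  4.615e-01  4.000e-04  4.183e-01
  9.000e-04 -1.927e-01  6.000e-04] [[-0. -0. -0.]
 [ 0. -0.  0.]
 [-0. -0. -0.]
 [-0.  0. -0.]
 [-0.  0. -0.]
 [ 0.  0.  0.]]
```

The fit is now exact (the wrist has a 193 mm lateral offset). I solve again for reachable level poses close to where the arm is.

```bash
python3 - <<'E'
from ik import *
p,Rt,o=tool(); q=np.array(o['joint_pos'])
best=[]
for psi in range(-60,100,10):
  for z in(.3,.4,.5,.6,.7,.8):
    for pd in(8,14):
      P,T=target(pd,z,np.radians(psi))
      for q0 in(q,[-30,0,-20,-80,-90,0],[80,-20,-20,60,-80,0],[24,-40,-40,0,-30,0]):
        x,c=ik(P,T,q0)
        if c<1e-5 and np.min(np.r_[x-lo,hi-x])>8: best.append((np.abs(x-q).max(),psi,z,pd,x.round(0)))
best.sort(key=lambda v:v[0])
for b in best[:12]: print(b)
E
```

```text
(np.float64(21.85294770027634), 20, 0.8, 14, array([ 72., -35., -31.,  70., -54., -75.]))
(np.float64(21.852947733819043), 20, 0.8, 14, array([ 72., -35., -31.,  70., -54., -75.]))
(np.float64(21.85294773469763), 20, 0.8, 14, array([ 72., -35., -31.,  70., -54., -75.]))
(np.float64(21.852947734699434), 20, 0.8, 14, array([ 72., -35., -31.,  70., -54., -75.]))
(np.float64(25.959982619707546), 30, 0.8, 14, array([ 60., -37., -28.,  53., -38., -55.]))
(np.float64(25.9599826197406), 30, 0.8, 14, array([ 60., -37., -28.,  53., -38., -55.]))
(np.float64(25.95998261979171), 30, 0.8, 14, array([ 60., -37., -28.,  53., -38., -55.]))
(np.float64(25.959982619791745), 30, 0.8, 14, array([ 60., -37., -28.,  53., -38., -55.]))
(np.float64(27.52491098609321), 10, 0.8, 14, array([ 82., -29., -30.,  76., -72., -87.]))
(np.float64(27.524910988108864), 10, 0.8, 14, array([ 82., -29., -30.,  76., -72., -87.]))
(np.float64(27.524910988351273), 10, 0.8, 14, array([ 82., -29., -30.,  76., -72., -87.]))
(np.float64(27.52491098840266), 10, 0.8, 14, array([ 82., -29., -30.,  76., -72., -87.]))
```

The original target is fine: about 72° on j1 and within 22° of the current joints. I continue.

Call:
servo_tool(deltas=[[[-0.9,3.1,-1],[-0.5,-2.1,-2.4],0],[[-1.8,6.2,-1.9],[-1,-4.2,-4.8],0],[[-2.6,9.4,-2.9],[-1.5,-6.2,-7.2],0],[[-3.5,12.5,-3.8],[-2,-8.3,-9.6],0],[[-4.4,15.6,-4.8],[-2.5,-10.4,-12],0]])

```text
clock: 10.1
tool_pos: [0.4758, 0.1951, 0.766]
orientation: [-179.4, 15.0, 23.3]
force: [0.2, 0.1, -1.7]
opening: 0.0256
```

```bash
python3 -c "
from h import *
go(*target())"
```

```text
turn [-0.76, 3.01, -0.8] shift [0.32, -1.65, -2.56]
t 10.1 p [0.4758 0.1951 0.766 ] q [ 65.7 -38.5 -34.6  64.8 -46.1 -69.7] F [ 0.2  0.1 -1.7] op 0.0256
```

Call:
servo_tool(deltas=[[[-0.4,1.5,-0.4],[0.2,-0.8,-1.3],0],[[-0.8,3,-0.8],[0.3,-1.6,-2.5],0],[[-0.8,3,-0.8],[0.3,-1.65,-2.55],0],[[-0.8,3,-0.8],[0.3,-1.65,-2.55],0],[[-0.8,3,-0.8],[0.3,-1.65,-2.55],0]])

```text
clock: 10.6
tool_pos: [0.4781, 0.2135, 0.7895]
orientation: [180.0, 12.1, 24.1]
force: [-0.3, -0.8, -1.9]
opening: 0.026
```

```bash
python3 -c "
from h import *
P,T=target(); go(P,T); p,Rt,o=tool()
s=snap('scene','s6'); t=snap('top','t6')
E=p+Rt.apply([.106,0,0]); B=p-Rt.apply([.088,0,0]); print('edge',E,'s',proj(s,[E,B]),'t',proj(t,[E,B]))
a,b=s['image'][0:400,200:520,::-1],t['image'][60:360,170:410,::-1]
z=np.hstack([cv2.resize(a,(400,500)),cv2.resize(b,(400,500))]); cv2.imwrite('pics/m5.png',z)"
```

```text
turn [0.03, 0.06, -0.0] shift [0.03, -0.02, -0.05]
t 10.6 p [0.4781 0.2135 0.7895] q [ 62.3 -37.2 -34.6  68.  -40.7 -71.3] F [-0.3 -0.8 -1.9] op 0.026
edge [0.57269565 0.25581712 0.76739492] s [[372.20079546  -9.23451592]
 [414.94425221 -41.58539325]] t [[204.40241775 152.29783621]
 [235.96096763 235.63721838]]
```

View pics/m5.png

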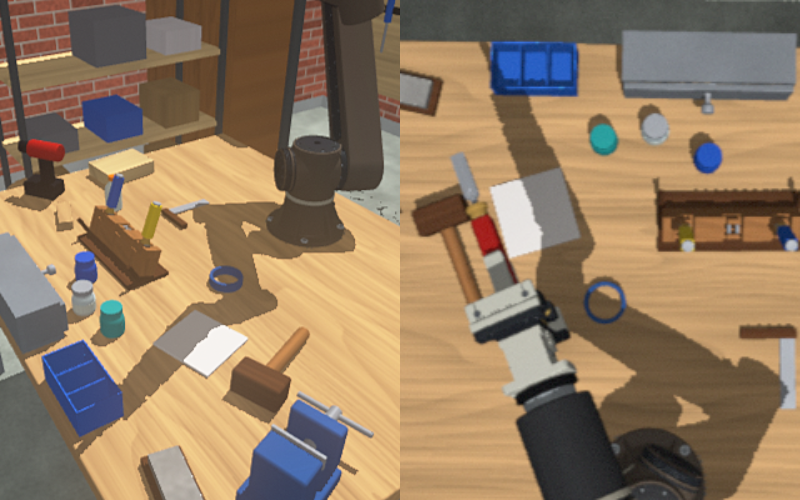

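The top view has the edge at (205,153), against a predicted (204.4,152.3) for over the tile centre. Last check: compare the chisel's pixels in the wrist view just after the pull with now, to show any slip or tilt in the grip, then confirm it is still.

```bash
python3 -c "
from h import *
w=snap('wrist','w6')
for s in(load('w5'),w):
    h=cv2.cvtColor(s['image'],cv2.COLOR_RGB2HSV).astype(int); m=((h[...,0]<6)|(h[...,0]>172))&(h[...,1]>150)&(h[...,2]>50)
    m[:,:270]=0;m[:,360:]=0;m[:130]=0; ys,xs=np.nonzero(m); print(len(xs),np.percentile(xs,[1,50,99]),np.percentile(ys,[1,50,99]))
p,Rt,o=tool(); wr=np.array(ray(w,320,200)[0])
t=load('t6'); print('edge tri needs wrist px; qvel',np.round(o['qvel'],2),'F',np.round(o['force'],1))
# tidy check of loose things: pixel difference top0 vs t6 colour blobs outside the arm
a,b=load('top0')['image'].astype(int),load('t6')['image'].astype(int)
for n,(x,y) in dict(jar=(322,137),bluejar=(354,155),teal=(291,143),tape=(292,241),square=(390,259),glue=(443,226)).items(): print(n,np.abs(a-b)[y-12:y+12,x-12:x+12].mean().round(1))
"
```

```text
3103 [290. 315. 339.] [205. 244. 275.]
3091 [290. 315. 339.] [204. 244. 275.]
edge tri needs wrist px; qvel [-0.12 -0.04  0.11  0.18  0.15 -0.03] F [-0.1  0.4 -2.7]
jar 11.6
bluejar 9.4
teal 10.0
tape 17.3
square 9.8
glue 10.5
```

```bash
python3 -c "
from h import *
print(ctrl.close_job())"
```

```text
the job is handed in; nothing more can be done
None
```

I pulled the red chisel from the middle socket along its axis, turned it to about 12° from level, and handed the job in at about 10.7 s. It was still in the gripper, with its edge over the tile; the hand-in gave no verdict.

**Last checks**
- **Edge position:** the edge worked out to (0.573, 0.256, 0.767) m, on the measured tile centre. The top view showed it within 1 pixel of that. The 0.77 m height comes from the arm's reported pose and was not measured in a second view, because the chisel was out of the scene camera's frame.
- **Grip:** the opening held at 26 mm. The handle's pixels in the wrist view were the same within 1 pixel after the pull and at the end, so it did not slip or tilt. Joint speeds were near zero.
- **Other objects:** blue and yellow were still in the rack and the loose things looked unmoved. My pixel comparison for this was inconclusive: it showed small differences everywhere, largest at the tape (17), and I put that down to the arm's shadow. It did not cover the mallet or the offcut.

**Disagreements and overruns**
- **Fingertips:** they appeared about 36 mm behind the reported TCP in both views, so I went deeper by that amount before gripping.
- **Arm model:** my first two fits of the arm's geometry failed until I added a 193 mm sideways wrist offset. By then the arm had already taken a wide swing at the base joint, and it hit nothing.
- **Pictures:** I viewed 11, one over the budget.

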